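# Lock the sliding end of the spice rack

### The arm

A 6-joint arm with a two-finger parallel gripper is mounted at the origin on a cart in front of the work surface, level with it; the furniture and walls round the work are solid. World frame = base frame: x ahead of the robot, y to its left, z up, the work surface at z = 0. Lengths are in m, angles in rad, forces in N, time in s.
With the tool pointing down it reaches from about 0.3 to 0.875 m from the base axis. Payload 6.4 kg.
Tool frame: the origin (TCP) lies at the very end of the fingers, on their centre line; the grasp point (between the pads) lies 19 mm behind it; z points along the fingers, y is the line along which they close (so a half turn about z gives the same grasp; the last joint's range is limited). The gripper opens to 85 mm and grips with 20 to 120 N. Pads are 22 mm wide; open, the fingers measure 114 mm over their backs; the gripper's body (76 mm by 85 mm) begins 54 mm behind the grasp point. The pads swing forward as they close: fully open they stand 13 mm farther back than shut.
Start: joints at [1.142, 0.181, 1.607, -0, 1.354, -0.206], TCP at [0.127, 0.561, 0.231] pointing down, gripper open.
Joint ranges: [-2.99, 2.99], [-0.89, 2.07], [0.3, 2.58], [-1.14, 4.28], [0, 2.63], [-3.12, 3.12]. Speed limits (rad/s): [2.57, 2.57, 3.01, 3.14, 3.14, 3.14].

### API

Orientations are given as a unit quaternion [w, x, y, z].
In Python, from bench import get_obs, optics, workorder gives the robot as it stands.
- The arm moves only by the tool step_hand, called after "Request:" in YAML: its name, and indented under it one key for each argument. Schema: {"type":"object","properties":{"motion":{"type":"array","items":{"type":"object","properties":{"trans":{"type":"array","items":{"type":"number"},"minItems":3,"maxItems":3},"rotvec":{"type":"array","items":{"type":"number"},"minItems":3,"maxItems":3},"jaw":{"type":"number"}},"additionalProperties":false,"required":["jaw"]},"minItems":1,"maxItems":10},"only":{"type":"string"},"quiet":{"type":"boolean"},"lines":{"type":"string"}},"required":["motion"],"additionalProperties":false}. motion is a list of rows, 1 to 10 of them, each an object with the fields trans (a list: dx, dy, dz in units of 20 mm), rotvec (a list: a rotation vector rx, ry, rz in rad), jaw (the opening from 0.0 (shut) to 1.0 (fully open)); a field left out counts as zero (the opening has to be given); each row is the pose to reach, as a shift and turn from the pose commanded when the call began, along the tool's axes at that moment; what a row does not reach only later rows make up. A row lasts 1/8 s, in which the tool goes at most 0.0625 m and 0.188 rad, less where a joint would pass 70% of its speed; a pose out of reach is approached as far as the arm can. The fingers move at their own pace and stop on an object; the grip force is fixed at half the most. Time passes only in rows, so rows that do not move let the fingers close. The tool returns the time, the measured TCP pose, the force, the opening and the grip force at its end. only (a regular expression) keeps the lines of the reply that match it, lines (a string "A,B") keeps lines A to B, and quiet returns only ok. Input that does not fit is refused with a message, and nothing moves.
- get_obs(): the state, without advancing time (a new reading comes with each control period).
- optics.camera(name): name is "side" or "top" or "wrist"; returns (picture, depth): 400x640x3 uint8, blue, green, red; 400x640 float32, m along the optical axis (not along the pixel's ray), 0 where there is no reading.
- optics.camera_params(name): a dict with "fovy" (degrees; the focal length in pixels is half the picture's height over the tangent of half this angle, whatever the lens; pixels are square), "cx", "cy" (the principal point, pixels), "dist" ([k1, k2, p1, p2, k3] as OpenCV has them; the pictures are not rectified), "view" (4x4, takes a point from world to camera coordinates). Camera axes: x right, y up, looking along -z (the intrinsics and any distortion apply to the point x, -y, -z); pixel columns grow to the right and rows downward; lengths in m; the calibration is good to about 2 mm. A picture is of the moment at which its call begins: read the wrist's pose just before it. camera_params takes no time and is no camera call; for the wrist camera it gives the pose at the moment of the call.
- workorder.hand_in(): hands the job in; it is judged then, once.
The state is a dict: "time_s": time; "q": joint angles; "dq": joint speeds; "joint_efforts": joint torques, N m; "eef_pos": TCP position; "eef_rot": TCP orientation; "wrist_force": force on the tool from outside, world axes, zero at the start; "torque": the same for the moment, N m; "opening": opening from 0.0 (shut) to 1.0 (fully open); "grasp_force": force on a finger pad.
Only numpy, scipy, OpenCV 4.12 (cv2) and the standard library are available. Lean on these libraries where they do the work, as an engineer would, in place of code of your own. Each camera call takes 0.05 s, during which the arm holds its last target. There are 200 camera calls.

### The job

Close up the spice rack: pull its spring knob up to draw the pin out of the long slot, slide the movable end along the rail past the middle hole towards the jars, and let the knob go so that the pin drops fully home into the last hole, the one nearest the jars. The holes are not exactly where the drawing says, so feel for the last one and never force the pin hard sideways. Leave the jars standing where they are and let go of the rack at the end.

Things in the scene. Friction and masses are not known exactly. Their poses are not given: they have to be found in the camera images.
- rack: Fixed spice rack: light wooden tray 112 mm deep, 340 mm long, floor 6 mm thick, end wall 84 mm high at y = -161 mm by the jars; along its front (x = -55 mm) an aluminium rail 40 mm wide with grey end caps 36 mm high. Origin: rack's middle, on the worktop; z up, y along the rail, away from the jars. A steel strip with three openings, its top at z = 30 mm, lies in the rail.
- last_hole (a point): Nominal place of the strip's last hole (round, 13 mm, nearest the jars), at the strip's top: rack x -55, y -20, z 30 mm. The strip was fitted roughly: all its openings together lie up to 10 mm either way along the rail from nominal, and do not move during the job. The real hole must be felt for (or seen).
- middle_hole (a point): Nominal place of the middle hole (round, 13 mm; not the wanted one), rack y +40 mm, off by the same up to 10 mm as the last hole. The long slot, where the pin starts, is 46 mm by 13 mm, nominal centre at rack y +94 mm. Between the openings the strip is plain and flat.
- slider (a joint): Travel of the movable end along the rail, m, growing towards the jars (rack -y); stops at -0.004 and 0.140. Knob and pin stand at rack x = -0.055, y = 0.100 - value; so nominal values over the openings are 0.006 (slot), 0.060 (middle hole), 0.120 (last hole). Starts between 0 and 0.012. Friction about 2.5 N with the pin drawn, about 4.5 N with it rubbing on the strip; stays where left.
- end_plate (a point): Middle of the top edge of the movable end's wooden plate (80 mm deep, 6 mm thick, top 86 mm above the worktop) that reaches over the tray, 46 to 126 mm behind the knob's axis. The plate is fixed to a dark steel saddle on the rail, 54 x 48 mm, its top 46 mm above the worktop, with a steel barrel, 22 mm in diameter, up to 56 mm, under the knob.
- plunger (a joint): Lift of the spring knob, m: 0 = pin fully home in an opening (7 mm below the strip's top), 0.007 = pin tip riding on the strip, 0.013 = fully pulled (stop). Above 0.008 the pin is clear of the strip. The spring pushes down with 5.4 N at 0 and 9.3 N at 0.013, damped by 40 N per m/s, so it needs about 0.1 s to drop.
- knob (a point): On the axis of the black upright cylindrical knob (24 mm diameter, 33 mm high, underside 60 mm above the worktop when home), 20 mm above its underside; moves with slider and plunger. Can be pinched from above, fingers closing along the rail. Pushing it sideways along the rail moves the end; held loosely, it drops by its spring when the pin meets a hole.
- pin: Shaft of the steel pin fixed under the knob, 10 mm in diameter; below it the last 2 mm are a narrower tip, 8.4 mm, that rides on the strip (the spring alone presses it there with about 7.5 N). Origin at the centre of the tip. The shaft must not be pressed against the walls of an opening with more than 15 N: pushing the locked end along the rail loads it directly.
- jar_a: Loose spice jar 46 mm in diameter, 105 mm high, standing in the tray by the end wall; origin under its centre.
- jar_b: Loose spice jar 44 mm in diameter, 100 mm high, standing in the tray beside the other (either may be the outer one); origin under its centre.

How it is judged:
On the way, in this order (a step that is already met when the one before it is completed fails the run):
1. the pin is drawn clear of the long slot before the end has moved on (value of joint plunger above 0.0075 m and value of joint slider below 0.03 m), for 0.1 s.
2. the end has been slid past the middle hole (value of joint slider above 0.08 m), for 0.1 s.
At the end, for the whole second after the job is handed in: The pin sits fully home (knob lift under 1.5 mm) in the last hole (slider between 0.107 and 0.133 m), the end is at rest and released, and both jars stand upright (within 0.15 rad) (value of joint plunger between -0.0015 and 0.0015 m and value of joint slider between 0.107 and 0.133 m and velocity of joint slider between -0.005 and 0.005 m/s and angle between each of jar_a, jar_b's own z axis and vertical below 0.15 rad); the robot touches nothing.
It fails at once if the pin shaft is forced sideways against an opening with more than 15 N (contact force between pin and anything else above 15 N).
It fails at once if a spice jar is shifted by more than 15 mm (distance of jar_a from where it was at the start of the episode above 0.015 m).
It fails at once if a spice jar is shifted by more than 15 mm (distance of jar_b from where it was at the start of the episode above 0.015 m).
It also fails if it takes over 54 s, if anything falls off the work surface, if the arm or the gripper's body presses on something with over 40 N, if the wrist force passes 120 N, or if a joint passes its speed limit or range.

## Working session

There is one attempt and no reset: what is moved stays moved. The work goes in short steps, Python scripts to look and compute and a tool call to move; the robot and the scene stay as the last step left them, time stands still between calls to the robot, and variables do not carry over. Pictures are saved under pics/ and viewed, at most 10 in all, crops included, and the job is handed in when it is done.

```bash
mkdir -p pics; cat > h.py <<'E'
import numpy as np, cv2
from bench import get_obs, optics, workorder
def K(p):
    f=200/np.tan(np.radians(p['fovy'])/2); return np.array([[f,0,p['cx']],[0,f,p['cy']],[0,0,1]])
def ray(p,uv):
    n=cv2.undistortPoints(np.array([[uv]],float),K(p),np.array(p['dist'],float))[0,0]
    M=np.linalg.inv(np.array(p['view'])); return M[:3,3], M[:3,:3]@np.array([n[0],-n[1],-1.])
def onplane(p,uv,z):
    o,d=ray(p,uv); return o+d*(z-o[2])/d[2]
def at(p,uv,dep):
    o,d=ray(p,uv); return o+d*dep
E
python3 - <<'E'
from h import *
o=get_obs(); print(o)
for n in("top","side"):
    im,d=optics.camera(n); cv2.imwrite(f"pics/{n}0.png",im); np.savez(f"{n}0.npz",im=im,d=d); p=optics.camera_params(n); print(n,p)
E
```

```text
{'time_s': 0.0, 'q': array([ 1.14169491e+00,  1.81591328e-01,  1.60800229e+00, -4.36719326e-05,
        1.35378529e+00, -2.06298520e-01]), 'dq': array([-4.85543087e-05, -2.17488659e-05, -5.96003216e-04,  1.17246641e-03,
       -1.22158012e-04, -4.08284021e-04]), 'joint_efforts': array([-9.72800626e-04, -4.44877088e+01, -3.51330578e+01, -6.77729968e-04,
        9.41267033e-03, -5.40264102e-05]), 'eef_pos': array([0.12681537, 0.56027527, 0.23035864]), 'eef_rot': array([-2.58743663e-04,  1.11166436e-01,  9.93801401e-01, -8.55089007e-04]), 'wrist_force': array([-0.39733119,  0.06737818, -0.76294175]), 'torque': array([-0.03589922, -0.08188429, -0.01548146]), 'grasp_force': 0.0, 'opening': 1.002911819891853}
top {'fovy': 43.16626568473879, 'cx': 320.84052810874005, 'cy': 200.95124117556685, 'dist': array([-0.1141417,  0.       ,  0.       ,  0.       ,  0.       ]), 'view': array([[ 0.03677414, -0.99931002, -0.00521079, -0.24069902],
       [ 0.97575136,  0.03478036,  0.21610094, -0.57120525],
       [-0.2157706 , -0.01303136,  0.97635712, -0.82205517],
       [ 0.        ,  0.        ,  0.        ,  1.        ]])}
side {'fovy': 44.462120816865294, 'cx': 325.2715410356281, 'cy': 201.8823260879596, 'dist': array([-0.08303872,  0.        ,  0.        ,  0.        ,  0.        ]), 'view': array([[-0.89440903, -0.44710819, -0.01125853,  0.39904974],
       [ 0.29949606, -0.61743701,  0.72737449, -0.35839829],
       [-0.33216652,  0.64719842,  0.68614838, -0.57705651],
       [ 0.        ,  0.        ,  0.        ,  1.        ]])}
```

View pics/top0.png

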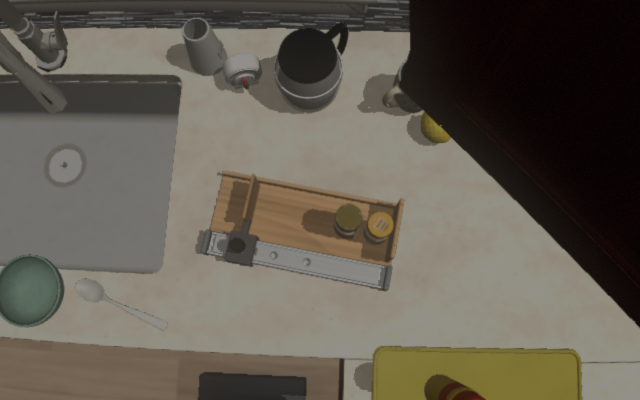

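View pics/side0.png

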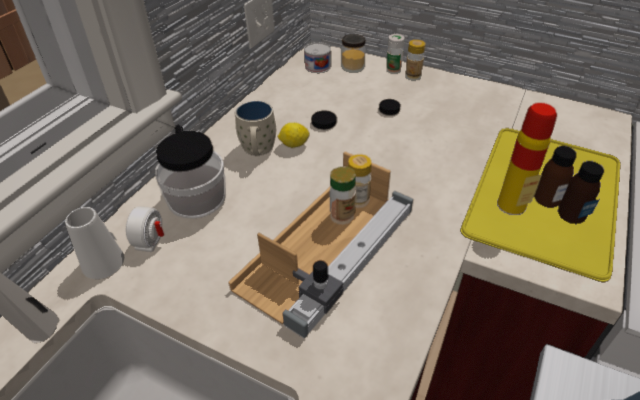

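The top view shows the rack, with the knob near (236,243), the holes at about (274,255) and (307,262), and the rail caps at (208,242) and (388,277). The side view shows the knob at (320,270), with the jars standing at the far end and the holes at about (341,266) and (362,244).

```bash
cat > m.py <<'E'
from h import *
def cloud(n):
    z=np.load(f"{n}0.npz"); im,d=z['im'],z['d']; p=optics.camera_params(n)
    v,u=np.mgrid[:400,:640]; uv=np.stack([u,v],-1).reshape(-1,1,2).astype(float)
    q=cv2.undistortPoints(uv,K(p),np.array(p['dist']))[:,0]
    M=np.linalg.inv(p['view']); c=np.c_[q[:,0],-q[:,1],-np.ones(len(q))]*d.reshape(-1,1)
    return im,d,p,(c@M[:3,:3].T+M[:3,3]).reshape(400,640,3)
for n,box in(("top",(195,165,410,295)),("side",(225,145,420,335))):
    im,d,p,W=cloud(n); m=np.zeros((400,640),bool); x0,y0,x1,y1=box; m[y0:y1,x0:x1]=1; m&=d>0
    g=im.max(2)
    print(n,'depth valid',(d>0).mean())
    k=m&(g<60)&(W[...,2]>.08)&(W[...,2]<.1)
    if n=='top': k[:,270:]=0
    else: k[:250]=0
    print('knob top px',k.sum(),np.argwhere(k).mean(0)[::-1],W[k].mean(0),np.ptp(W[k],0))
    # top face of knob
    kt=k&(W[...,2]>.088); print(' face',kt.sum(), W[kt].mean(0) if kt.any() else '')
    for r in ((274,255),(307,262)) if n=='top' else ((341,266),(362,244)):
        w=im[r[1]-7:r[1]+8,r[0]-8:r[0]+9].astype(int).mean(2); t=np.median(w); 
        print(np.round(w[::2,::2]).astype(int))
    cv2.imwrite(f"pics/{n}c.png",cv2.resize(im[y0:y1,x0:x1],None,fx=3,fy=3,interpolation=cv2.INTER_CUBIC))
E
python3 m.py
```

```text
top depth valid 0.99603515625
knob top px 168 [236.80357143 244.29166667] [ 0.49412375 -0.08321751  0.09177951] [0.02177375 0.02194639 0.016647  ]
 face 150 [ 0.49449548 -0.08254371  0.09265324]
[[130 129 128 129 128 129 127 121 125]
 [130 130 131 129 127 130 130 129 129]
 [130 131 121 100  90 110 129 130 130]
 [131 130 114 133 115  90 123 131 130]
 [130 130 115 136 123  93 124 130 131]
 [131 130 128 120 108 116 130 130 131]
 [132 132 132 130 129 130 131 131 131]
 [115 124 129 130 132 132 132 132 132]]
[[132 132 133 132 133 132 131 129 125]
 [131 130 131 126 124 132 134 134 133]
 [132 132 117 115  88  98 130 131 132]
 [131 130 124 136 122  91 125 132 132]
 [132 131 130 137 113  96 126 132 133]
 [133 133 131 125 103 120 132 132 132]
 [132 133 133 133 133 133 133 132 133]
 [111 119 130 131 132 133 134 134 134]]
side depth valid 0.99593359375
knob top px 173 [319.80924855 268.13872832] [ 0.4922004  -0.07614051  0.0896596 ] [0.02065141 0.02039143 0.01528957]
 face 126 [ 0.49278764 -0.07761155  0.09167167]
[[148 180 181 176 177 178 179 179 179]
 [181 179 176 176 178 178 179 179 179]
 [180 175 176 164 158 163 177 180 179]
 [175 176 163  99  92 105 146 178 179]
 [176 178 152  90  99  99 132 178 179]
 [178 179 176 145 138 136 169 179 173]
 [179 179 179 178 178 178 179 177 140]
 [179 179 179 179 179 179 178 145 177]]
[[161 186 179 179 179 178 180 179 179]
 [187 180 179 178 178 181 179 179 180]
 [176 179 173 157 162 176 179 180 180]
 [179 173 118  93  99 135 178 180 180]
 [179 172 101  99 101 117 178 179 169]
 [178 179 168 163 148 170 179 173 139]
 [179 179 179 180 179 179 177 142 179]
 [180 179 180 180 180 178 145 177 139]]
```

View pics/topc.png

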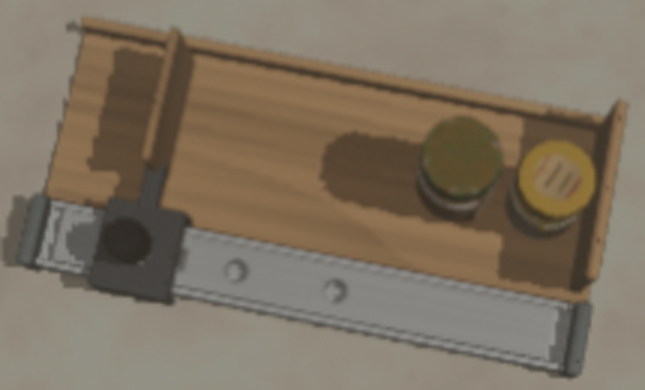

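View pics/sidec.png

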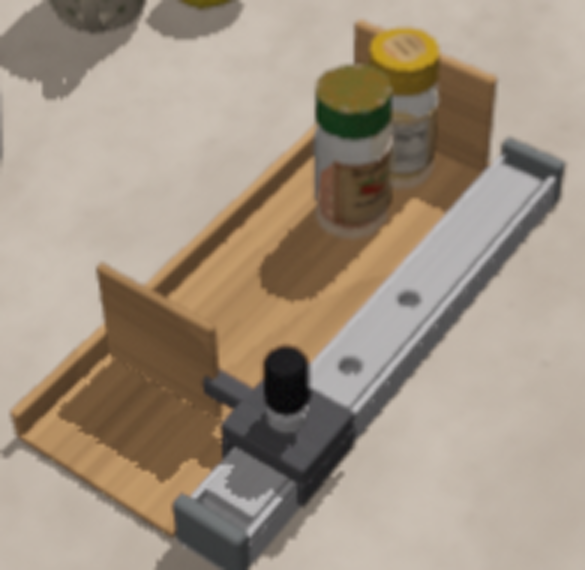

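The crops show the knob and both holes clearly. In the top crop (×3) the holes are at (236,270) and (335,290) and the knob top is at (127,240). Next I'll measure them.

```bash
cat > m2.py <<'E'
from m import cloud
from h import *
for n,hs,cand in(("top",((274,255),(307,262)),0),("side",((341,266),(362,244)),0)):
    im,d,p,W=cloud(n); P=[]
    for r in hs:
        w=im[r[1]-7:r[1]+8,r[0]-8:r[0]+9].astype(float).mean(2); md=np.median(w)
        b=(np.abs(w-md)>6).astype(np.uint8)
        cn,lab,st,ce=cv2.connectedComponentsWithStats(b); i=lab[4:11,5:12]; i=np.bincount(i[i>0]).argmax()
        pts=cv2.convexHull(np.argwhere(lab==i)[:,::-1].astype(np.int32)); mo=cv2.moments(pts); c=(r[0]-8+mo['m10']/mo['m00'],r[1]-7+mo['m01']/mo['m00'])
        P.append(onplane(p,c,.03)); print(n,'hole',st[i],np.round(c,1),P[-1])
    P=np.array(P); e=P[1]-P[0]; L=np.linalg.norm(e[:2]); e=e/L
    g=im.max(2); k=(g<60)&(W[...,2]>.0905)&(W[...,2]<.096); k[:,:200]=0; k[:,345:]=0; k[:230]=0;k[300:]=0
    cn,lab,st,ce=cv2.connectedComponentsWithStats(k.astype(np.uint8)); i=1+st[1:,4].argmax(); c=ce[i]
    kn=onplane(p,c,.093); r=kn-P[1]
    print(n,'knob',st[i],c,kn,'spacing',L,'dir',e,np.degrees(np.arctan2(e[1],e[0])),'along',r@e,'perp',r[0]*e[1]-r[1]*e[0])
    # caps: gray ends, depth-free: saddle x-section
E
python3 m2.py | grep -v '\[\['|grep -E "hole|knob \["
```

```text
top hole [ 3  3 10  9 54] [273.4 254.9] [ 0.48548953 -0.13881099  0.03      ]
top hole [ 3  2 10 10 52] [306.7 261.3] [ 0.47632303 -0.19848986  0.03      ]
top knob [230 238  14  13 131] [236.21374046 243.83969466] [ 0.4946836  -0.08239007  0.093     ] spacing 0.06037874025150431 dir [-0.1518167  -0.98840867  0.        ] -98.73222172128405 along -0.11754147773839828 perp -0.0005218591830539673
side hole [ 4  4 10  8 63] [341.4 266.5] [ 0.4846463  -0.13741968  0.03      ]
side hole [ 2  4 10  8 59] [360.7 244.3] [ 0.47559532 -0.19615312  0.03      ]
side knob [313 261  14  10  99] [319.74747475 265.52525253] [ 0.49325131 -0.07814528  0.093     ] spacing 0.05942674330456964 dir [-0.1523049  -0.98833356  0.        ] -98.760522557074 along -0.11932020846614949 perp 0.0005231665339636045
```

```bash
cat > t.py <<'E'
from h import *
from scipy.spatial.transform import Rotation as Ro
import sys
def R(o): q=o['eef_rot']; return Ro.from_quat([q[1],q[2],q[3],q[0]])
if __name__=="__main__":
    o=get_obs(); t=np.array([float(a) for a in sys.argv[1:4]])
    r=R(o); y=np.array([.152,.9884,0]); z=np.array([0,0,-1.]); T=Ro.from_matrix(np.c_[np.cross(y,z),y,z])
    print(o['time_s'],o['eef_pos'],'shift',np.round(r.inv().apply(t-o['eef_pos']),4),'rot',np.round((r.inv()*T).as_rotvec(),4))
    print('rail dir in tool',np.round(r.inv().apply([-.152,-.9884,0]),4),'F',o['wrist_force'],o['opening'],o['grasp_force'])
E
python3 t.py .494 -.080 .17
```

```text
0.1 [0.12683797 0.56032644 0.23046703] shift [-0.4996 -0.5433  0.0612] rot [-0.0015 -0.0003 -0.0702]
rail dir in tool [-0.0702 -0.9976  0.0015] F [-0.23230502  0.45580329 -0.63613966] 1.0008448421115783 0.0
```

0.738 / 0.0625 = 12 rows. Two calls. First 9 rows, halfway.

The rows are not in the units I measure in: shifts go in units of 20 mm. I convert before sending: -0.391 m is -19.55, -0.36 m is -18.

Request:
step_hand:
  motion:
    - {"trans":[-2, -2.2, 0], "jaw":1}
    - {"trans":[-4, -4.35, 0], "jaw":1}
    - {"trans":[-6, -6.5, 0], "jaw":1}
    - {"trans":[-8, -8.7, 0], "jaw":1}
    - {"trans":[-10, -10.85, 0], "rotvec":[0, 0, -0.03], "jaw":1}
    - {"trans":[-12, -13.05, 0], "rotvec":[0, 0, -0.05], "jaw":1}
    - {"trans":[-14, -15.2, 0], "rotvec":[0, 0, -0.07], "jaw":1}
    - {"trans":[-16, -17.4, 0], "rotvec":[0, 0, -0.07], "jaw":1}
    - {"trans":[-18, -19.55, 0], "rotvec":[0, 0, -0.07], "jaw":1}

```text
time_s: 1.23
eef_pos: [0.3922, 0.0981, 0.2313]
eef_rot: [0.0, 0.076, 0.997, 0.0]
wrist_force: [2.0, -0.3, 0.2]
opening: 1.002
grasp_force: 0.0
```

```bash
python3 t.py .494 -.080 .17
```

```text
1.225 [0.39223899 0.0980846  0.2313144 ] shift [-0.1277 -0.1605  0.0613] rot [ 0.0002  0.0005 -0.0005]
rail dir in tool [-5.e-04 -1.e+00 -2.e-04] F [ 1.99656247 -0.28907137  0.19724768] 1.0024199806615146 0.0
```

Request:
step_hand:
  motion:
    - {"trans":[-1.85, -2.3, 0.5], "jaw":1}
    - {"trans":[-3.65, -4.6, 1.5], "jaw":1}
    - {"trans":[-5.5, -6.9, 2.5], "jaw":1}
    - {"trans":[-6.385, -8.025, 3.05], "jaw":1}
    - {"trans":[-6.385, -8.025, 3.05], "jaw":1}
    - {"trans":[-6.385, -8.025, 3.05], "jaw":1}

```text
time_s: 1.98
eef_pos: [0.493, -0.0774, 0.1701]
eef_rot: [-0.0, 0.076, 0.997, 0.0]
wrist_force: [0.3, -0.6, 0.2]
opening: 1.003
grasp_force: 0.0
```

```bash
python3 t.py .494 -.080 .062
python3 - <<'E'
from h import *
o=get_obs(); p=optics.camera_params("wrist"); im,d=optics.camera("wrist"); cv2.imwrite("pics/w0.png",im)
print(p); np.savez("w0.npz",im=im,d=d)
E
```

```text
1.975 [ 0.49296585 -0.0774483   0.1701285 ] shift [-0.0015 -0.0024  0.1081] rot [ 0.0005 -0.001  -0.0001]
rail dir in tool [-1.e-04 -1.e+00 -5.e-04] F [ 0.32453226 -0.64163542  0.24654447] 1.0026595177095026 0.0
{'fovy': 59.737882836787264, 'cx': 321.4596627875318, 'cy': 197.9403794641575, 'dist': array([-0.02082661,  0.        ,  0.        ,  0.        ,  0.        ]), 'view': array([[ 0.15282301,  0.98825295,  0.00110756,  0.00244054],
       [-0.933775  ,  0.14476534, -0.32727245,  0.49399844],
       [-0.3235883 ,  0.04898055,  0.94492937, -0.15951607],
       [ 0.        ,  0.        ,  0.        ,  1.        ]])}
```

View pics/w0.png

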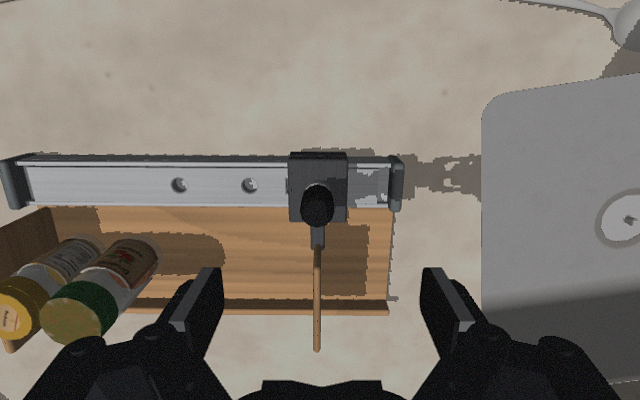

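The wrist view shows the knob at about (317,207), between the fingers laterally, and the holes at (180,185) and (250,185). I'll measure both here.

```bash
cat > mw.py <<'E'
from h import *
def holes(im,p,hs):
    P=[]
    for r in hs:
        w=im[r[1]-11:r[1]+12,r[0]-12:r[0]+13].astype(float).mean(2); b=(np.abs(w-np.median(w))>18).astype(np.uint8)
        cn,lab,st,ce=cv2.connectedComponentsWithStats(b); i=lab[6:17,7:18]; i=np.bincount(i[i>0]).argmax()
        h=cv2.convexHull(np.argwhere(lab==i)[:,::-1].astype(np.int32)); m=cv2.moments(h)
        c=(r[0]-12+m['m10']/m['m00'],r[1]-11+m['m01']/m['m00']); P.append(onplane(p,c,.03)); print('hole',st[i],np.round(c,1),P[-1])
    return P
if __name__=="__main__":
    z=np.load("w0.npz"); im=z['im']; p=optics.camera_params("wrist")
    P=holes(im,p,((250,185),(180,185)))
    d=z['d']; v,u=np.mgrid[:400,:640]; g=im.max(2)
    M=np.linalg.inv(p['view']); n=cv2.undistortPoints(np.stack([u,v],-1).reshape(-1,1,2).astype(float),K(p),np.array(p['dist']))[:,0]
    W=((np.c_[n[:,0],-n[:,1],-np.ones(len(n))]*d.reshape(-1,1))@M[:3,:3].T+M[:3,3]).reshape(400,640,3)
    k=(W[...,2]>.089)&(W[...,2]<.098)&(abs(u-317)<40)&(abs(v-207)<40)
    ys,xs=np.where(k); print(k.sum(),xs.min(),xs.max(),ys.min(),ys.max(),W[k].mean(0)); kn=onplane(p,((xs.min()+xs.max())/2,(ys.min()+ys.max())/2),.093); print(kn)
    e=np.array([-.152,-.9884,0]); print('along',(P[1]-kn)@e,(P[1]-P[0])@e)
E
python3 mw.py
```

```text
hole [  3   4  16  16 173] [248. 186.] [ 0.48623667 -0.14062823  0.03      ]
hole [  2   3  17  17 193] [178.2 185.2] [ 0.47643893 -0.19933116  0.03      ]
819 300 333 195 226 [ 0.49357374 -0.08193546  0.09232021]
[ 0.49312566 -0.08195511  0.093     ]
along 0.1185508760261191 0.05951123883921717
```

```bash
python3 t.py .4938 -.081 .064
```

```text
2.025 [ 0.49313602 -0.07719744  0.17051074] shift [-0.0013 -0.0037  0.1065] rot [ 0.0003 -0.0002  0.0006]
rail dir in tool [ 6.e-04 -1.e+00 -3.e-04] F [-0.00555733  0.11996388 -0.06899938] 1.000070805228901 0.0
```

Request:
step_hand:
  motion:
    - {"trans":[-0.065, -0.185, 1.5], "jaw":1}
    - {"trans":[-0.065, -0.185, 3], "jaw":1}
    - {"trans":[-0.065, -0.185, 4.25], "jaw":1}
    - {"trans":[-0.065, -0.185, 5], "jaw":1}
    - {"trans":[-0.065, -0.185, 5.325], "jaw":1}
    - {"trans":[-0.065, -0.185, 5.325], "jaw":1}
    - {"trans":[-0.065, -0.185, 5.325], "jaw":1}

```text
time_s: 2.9
eef_pos: [0.495, -0.0822, 0.0647]
eef_rot: [0.001, 0.076, 0.997, -0.0]
wrist_force: [-0.8, 0.6, -0.3]
opening: 1.0
grasp_force: 0.0
```

```bash
python3 t.py .4938 -.081 .064
```

```text
2.9 [ 0.4949674  -0.08221965  0.06472291] shift [0.0013 0.001  0.0007] rot [-0.0004  0.0016 -0.0001]
rail dir in tool [-1.e-04 -1.e+00  4.e-04] F [-0.77741913  0.57174035 -0.29991184] 0.9998975558991098 0.0
```

Request:
step_hand:
  motion:
    - {"jaw":0.6}
    - {"jaw":0.35}
    - {"jaw":0.2}
    - {"jaw":0.1}
    - {"jaw":0.0}
    - {"jaw":0.0}
    - {"jaw":0.0}

```text
time_s: 3.78
eef_pos: [0.4944, -0.082, 0.0642]
eef_rot: [0.0, 0.076, 0.997, -0.0]
wrist_force: [-1.6, 0.5, 5.6]
opening: 0.259
grasp_force: 58.7
```

```bash
python3 t.py .4938 -.081 .064
```

```text
3.775 [ 0.49435538 -0.08200917  0.0641563 ] shift [0.0007 0.0009 0.0002] rot [-0.      0.0001 -0.0002]
rail dir in tool [-2.e-04 -1.e+00  0.e+00] F [-1.59350652  0.52198612  5.57032428] 0.25906017466417913 58.69191774982028
```

Request:
step_hand:
  motion:
    - {"trans":[0, 0, -0.15], "jaw":0}
    - {"trans":[0, 0, -0.3], "jaw":0}
    - {"trans":[0, 0, -0.45], "jaw":0}
    - {"trans":[0, 0, -0.55], "jaw":0}
    - {"trans":[0, 0, -0.55], "jaw":0}
    - {"trans":[0, 0, -0.55], "jaw":0}
    - {"trans":[0, 0, -0.55], "jaw":0}

```text
time_s: 4.65
eef_pos: [0.4942, -0.082, 0.0747]
eef_rot: [-0.0, 0.076, 0.997, 0.0]
wrist_force: [3.3, -0.6, -10.0]
opening: 0.255
grasp_force: 59.1
```

```bash
python3 t.py .4938 -.081 .064
python3 - <<'E'
from h import *
im,d=optics.camera("side"); np.savez("side1.npz",im=im,d=d); cv2.imwrite("pics/s1.png",cv2.resize(im[200:340,250:420],None,fx=4,fy=4))
E
```

```text
4.65 [ 0.49420614 -0.0819911   0.07471497] shift [0.0006 0.0009 0.0107] rot [ 0.     -0.0001 -0.0003]
rail dir in tool [-3.e-04 -1.e+00 -0.e+00] F [  3.33616043  -0.5548133  -10.03898438] 0.25517243155188557 59.05539355117071
```

View pics/s1.png

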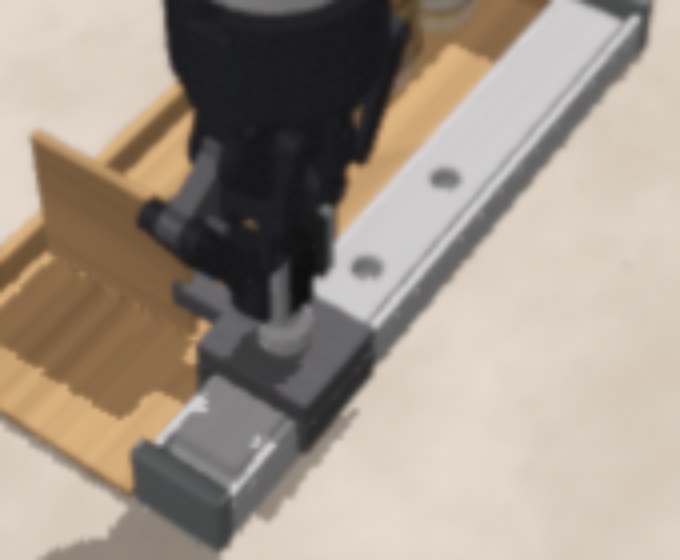

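The side view shows the pin drawn: the steel barrel is exposed under the knob and the wrist reads -10 N. Next I slide the end 118.5 mm.

Converted, -0.1 m is -5, -0.09 m is -4.5.

Request:
step_hand:
  motion:
    - {"trans":[0, -0.3, 0], "jaw":0}
    - {"trans":[0, -1, 0], "jaw":0}
    - {"trans":[0, -1.75, 0], "jaw":0}
    - {"trans":[0, -2.5, 0], "jaw":0}
    - {"trans":[0, -3.25, 0], "jaw":0}
    - {"trans":[0, -4, 0], "jaw":0}
    - {"trans":[0, -4.5, 0], "jaw":0}
    - {"trans":[0, -5, 0], "jaw":0}
    - {"trans":[0, -5, 0], "jaw":0}
    - {"trans":[0, -5, 0], "jaw":0}

```text
time_s: 5.95
eef_pos: [0.4783, -0.1812, 0.0746]
eef_rot: [-0.001, 0.076, 0.997, -0.0]
wrist_force: [-1.6, -2.5, -7.9]
opening: 0.259
grasp_force: 59.3
```

```bash
python3 t.py .4764 -.1993 .0747
python3 - <<'E'
from h import *
p=optics.camera_params("wrist"); im,d=optics.camera("wrist"); cv2.imwrite("pics/w1.png",im[80:400,100:560]); np.savez("w1.npz",im=im,d=d)
E
```

```text
5.95 [ 0.47827998 -0.18123176  0.07456015] shift [-0.0009 -0.0181 -0.0001] rot [-0.0008 -0.0015 -0.0003]
rail dir in tool [-3.e-04 -1.e+00  8.e-04] F [-1.59261045 -2.47420097 -7.85153122] 0.2594642261889387 59.294306246647466
```

View pics/w1.png

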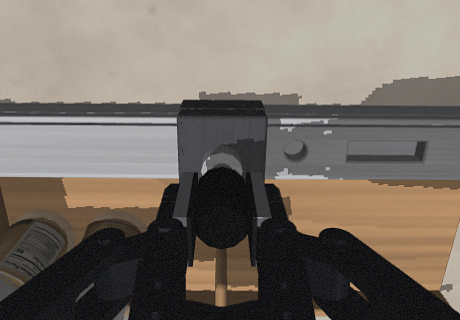

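The wrist view shows the middle hole at full-image pixel (393,230), the slot to its right, and the saddle covering the last hole. I'll measure the remaining distance from the middle hole and slot.

```bash
python3 - <<'E'
from h import *
from mw import holes
z=np.load("w1.npz"); im=z['im'];d=z['d']; p=optics.camera_params("wrist"); e=np.array([-.152,-.9884,0])
E=get_obs()['eef_pos']; print(E)
h=holes(im,p,((393,230),))[0]; print('TCP past middle',(E-h)@e)
h2=onplane(p,(393.5,229.5),.03); print((E-h2)@e)
# knob top & saddle top edge symmetric
u=np.arange(640); 
for v in (190,200,210):
    row=im[v].astype(int).mean(1); print(v,[(i,int(row[i])) for i in range(272,374,2) if i<286 or i>360])
for nm,q,zz in(('saddleL',(277.5,195),.046),('saddleR',(367,195),.046)): s=onplane(p,q,zz); print(nm,s,(s-h)@e)
E
```

```text
[ 0.47836151 -0.18103018  0.07460362]
hole [  3   3  22  20 191] [396.3 232.8] [ 0.48685045 -0.13918083  0.03      ]
TCP past middle 0.04265421568563838
0.040858549358200685
190 [(272, 63), (274, 66), (276, 68), (278, 68), (280, 49), (282, 28), (284, 27), (362, 25), (364, 42), (366, 66), (368, 64), (370, 68), (372, 64)]
200 [(272, 190), (274, 191), (276, 154), (278, 69), (280, 76), (282, 74), (284, 77), (362, 73), (364, 75), (366, 51), (368, 115), (370, 109), (372, 110)]
210 [(272, 174), (274, 173), (276, 179), (278, 66), (280, 76), (282, 76), (284, 72), (362, 77), (364, 70), (366, 52), (368, 103), (370, 102), (372, 105)]
saddleL [ 0.44808843 -0.20082315  0.046     ] 0.06681909312455925
saddleR [ 0.45516762 -0.15501688  0.046     ] 0.02046813672098187
```

Converted, -0.0185 m is -0.925, -0.0165 m is -0.825.

Request:
step_hand:
  motion:
    - {"trans":[0, -0.3, 0], "jaw":0}
    - {"trans":[0, -0.6, 0], "jaw":0}
    - {"trans":[0, -0.825, 0], "jaw":0}
    - {"trans":[0, -0.925, 0], "jaw":0}
    - {"trans":[0, -0.925, 0], "jaw":0}
    - {"trans":[0, -0.925, 0], "jaw":0}
    - {"trans":[0, -0.925, 0], "jaw":0}

```text
time_s: 6.88
eef_pos: [0.4755, -0.1992, 0.0745]
eef_rot: [-0.001, 0.076, 0.997, -0.0]
wrist_force: [-5.3, 1.1, -9.0]
opening: 0.262
grasp_force: 59.4
```

```bash
python3 t.py .4764 -.1993 .0747
```

```text
6.875 [ 0.47548804 -0.19919951  0.07452789] shift [-0.0009  0.     -0.0002] rot [-0.0003 -0.0015 -0.0001]
rail dir in tool [-1.e-04 -1.e+00  3.e-04] F [-5.26361714  1.13296108 -9.03233799] 0.26238995534834075 59.37849793881469
```

Request:
step_hand:
  motion:
    - {"jaw":0.45}
    - {"jaw":0.45}
    - {"jaw":0.45}
    - {"jaw":0.45}

```text
time_s: 7.38
eef_pos: [0.4768, -0.1995, 0.0754]
eef_rot: [0.001, 0.076, 0.997, -0.0]
wrist_force: [0.1, 0.3, -0.4]
opening: 0.449
grasp_force: 0.0
```

```bash
python3 - <<'E'
from h import *
for n in("wrist","side"):
    p=optics.camera_params(n); im,d=optics.camera(n); np.savez(n+"2.npz",im=im,d=d)
    # knob-top height
    M=np.linalg.inv(p['view']); v,u=np.mgrid[:400,:640]
    q=cv2.undistortPoints(np.stack([u,v],-1).reshape(-1,1,2).astype(float),K(p),np.array(p['dist']))[:,0]
    W=(np.c_[q[:,0],-q[:,1],-np.ones(len(q))]*d.reshape(-1,1))@M[:3,:3].T+M[:3,3]
    k=(np.hypot(W[:,0]-.476,W[:,1]+.1993)<.009)&(W[:,2]>.08)&(W[:,2]<.13)
    print(n,k.sum(),np.round(np.percentile(W[k,2],[5,25,50,75,95]),4) if k.any() else '', W[k].mean(0))
    if n=="wrist": cv2.imwrite("pics/w2.png",im[80:400,100:560])
E
```

```text
wrist 1224 [0.0916 0.0921 0.0925 0.0929 0.0934] [ 0.47573045 -0.19933426  0.09247803]
side 38 [0.0904 0.0922 0.0927 0.0935 0.0939] [ 0.47215665 -0.2005923   0.09269346]
```

View pics/w2.png

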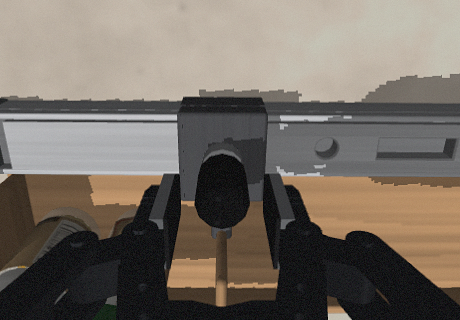

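The knob top is at z = 0.0925 m in both views, the same as when it was home at the start, so the pin is fully home. The wrist view shows the knob free between the open fingers and the middle hole to its right. I'll retreat straight up.

Request:
step_hand:
  motion:
    - {"trans":[0, 0, -0.5], "jaw":0.45}
    - {"trans":[0, 0, -1.5], "jaw":0.45}
    - {"trans":[0, 0, -3], "jaw":0.45}
    - {"trans":[0, 0, -5], "jaw":0.45}
    - {"trans":[0, 0, -6.5], "jaw":0.45}
    - {"trans":[0, 0, -6.5], "jaw":0.45}
    - {"trans":[0, 0, -6.5], "jaw":0.45}
    - {"trans":[0, 0, -6.5], "jaw":0.45}

```text
time_s: 8.48
eef_pos: [0.4755, -0.1986, 0.2034]
eef_rot: [-0.001, 0.076, 0.997, 0.001]
wrist_force: [-0.3, -0.3, -0.4]
opening: 0.448
grasp_force: 0.0
```

```bash
python3 - <<'E'
from h import *
n="wrist"
p=optics.camera_params(n); im,d=optics.camera(n); cv2.imwrite("pics/w3.png",im)
M=np.linalg.inv(p['view']); v,u=np.mgrid[:400,:640]
q=cv2.undistortPoints(np.stack([u,v],-1).reshape(-1,1,2).astype(float),K(p),np.array(p['dist']))[:,0]
W=(np.c_[q[:,0],-q[:,1],-np.ones(len(q))]*d.reshape(-1,1))@M[:3,:3].T+M[:3,3]
k=(np.hypot(W[:,0]-.476,W[:,1]+.1993)<.02)&(W[:,2]>.08)&(W[:,2]<.11)
print(k.sum(),np.percentile(W[k,2],[5,50,95]),W[k].mean(0))
E
```

```text
751 [0.08360196 0.09204317 0.09337216] [ 0.47344531 -0.20024402  0.09104387]
```

View pics/w3.png

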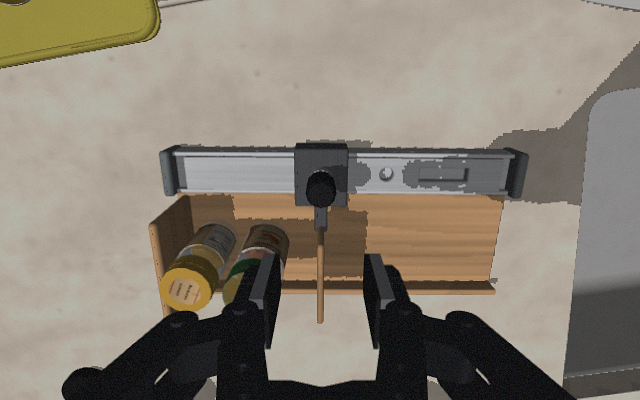

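The knob at (320,187) is still home over the last hole, the middle hole at (387,173) and the slot are empty, both jars are standing and the gripper is clear.

```bash
python3 -c "from bench import workorder; print(workorder.hand_in())"
```

```text
the job is handed in; nothing more can be done
None
```

The rack is closed and handed in: by the cameras the pin sits fully home in the last hole, both jars are standing and the gripper is clear. The hand-in returned no verdict.

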